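Restock the basement touch-up carrier

ROBOT

A 6-joint arm with a two-finger parallel gripper is mounted at the origin on the work surface. World frame = base frame: x ahead of the robot, y to its left, z up, the work surface at z = 0. Lengths are in m, angles in rad, forces in N, time in s.
With the tool pointing down it reaches from about 0.35 to 0.775 m from the base axis. Payload 5.5 kg.
Tool frame: the origin (TCP) lies at the very end of the fingers, on their centre line; the grasp point (between the pads) lies 19 mm behind it; z points along the fingers, y is the line along which they close (so a half turn about z gives the same grasp; the last joint's range is limited). The gripper opens to 85 mm and grips with 20 to 120 N. Pads are 22 mm wide; open, the fingers measure 114 mm over their backs; the gripper's body (76 mm by 85 mm) begins 54 mm behind the grasp point. The pads swing forward as they close: fully open they stand 13 mm farther back than shut.
Start: joints at [0.992, 0.313, 0.046, 1.304, 0, 1.431], TCP at [0.244, 0.521, 0.231] pointing down, gripper open.
Joint ranges: [-2.76, 2.76], [-0.86, 1.69], [-1.03, 1.26], [-2.2, 2.34], [-1.47, 1.5], [-3.14, 3.14]. Speed limits (rad/s): [2.57, 2.57, 3.14, 3.14, 3.14, 3.14].

INTERFACE

Orientations are given as a unit quaternion [w, x, y, z].
In Python, from workcell import env, cams, ticket, spotter gives the robot as it stands.
- The arm moves only by the tool jog_arm, never from a script. Its argument "increments" is a list that holds one entry, the list of rows, each a list of 7 numbers: the shift along the tool's x, y, z in units of 0.25 m (1.0 is 0.25 m), then the turn, a rotation vector about the tool's x, y, z in units of 180 degrees (1.0 is 180 degrees), then the closure in counts, from 0 (fully open) to 255 (shut). A call has 1 to 20 rows; each row shifts and turns the commanded pose from where the row before left it, along the tool's axes as they then stand; what a row does not reach is not made up. A row lasts 1/10 s, in which the tool goes at most 50 mm and 8.59 degrees, less where a joint would pass 70% of its speed; a pose out of reach is approached as far as the arm can. A call with a number of a shift or a turn outside -1 to 1 is refused whole. A call with a gripper value outside its range is refused whole. The fingers move at their own pace and stop on an object; "force" is the grip in N (left out, the last holds). Time passes only in rows, so rows that do not move let the fingers close. It gives the time, the measured TCP pose, the force, the opening and the grip force at its end, in the units of the state.
- env.get_state(): the state, without advancing time (a new reading comes with each control period).
- cams.read_camera(name): name is "side" or "top"; returns a dict with "pixels" (420x560x3 uint8, red, green, blue), "fx", "fy", "cx", "cy" (pixels), "xyz" and "attitude" of the camera in the world. Camera axes: x right, y down, z forward; pixel columns grow to the right and rows downward; lengths in m; the calibration is good to about 2 mm. A picture is of the moment at which its call begins. There is no depth.
- ticket.hand_in(): hands the job in; it is judged then, once.
Trained networks look in the newest picture that a camera, given by its name, has taken for a name from the list of things; names that differ only in an ending like _2 or _b are one class to them, and where a whole thing is asked for, a point or a joint stands for the part that bears it (a point fixed in the world has none). Each returns a list of dicts, best first, with "conf" (0 to 1); they miss things now and then, are a little off and sometimes report something else, mostly with a low value. They report only what shows in the picture. A call takes as long as a camera call. They do not tell look-alikes from the thing itself.
- spotter.find_in(target, camera): "uv" ([column, row] in pixels, amid what is visible of it).
- spotter.cut_out(target, camera): "region" (420x560 bool, what is visible of it) and "uv" ([column, row] in pixels, amid what is visible of it).
- spotter.landmark_of(target, camera): "uv" ([column, row] in pixels: a listed point, or the origin of a listed thing).
The state is a dict: "clock": time; "joint_pos": joint angles; "qvel": joint speeds; "tau": joint torques, N m; "tcp_pos": TCP position; "orientation": TCP orientation; "wrist_force": force on the tool from outside, world axes, zero at the start; "ft_torque": the same for the moment, N m; "finger_gap": finger opening in m; "grip_force": force on a finger pad.
Only numpy, scipy, OpenCV 4.12 (cv2) and the standard library are available. Lean on these libraries where they do the work, as an engineer would, in place of code of your own. Each camera call takes 0.05 s, during which the arm holds its last target. There are 200 camera calls.

TASK

Pack the touch-up supplies that are still good into the plywood carrier, each upright in the holder that suits its shape: the closed tin in the wide round cup, the oblong can in the rectangular bin, the slim glue bottle in the narrow round cup, and the full tape roll over the pin, down on its foot. The empties, the open tin and the bare cardboard core, do not belong: leave them standing where they are, and do not tip anything over.

Things in the scene. Friction and masses are not known exactly. Their poses are not given: they have to be found in the camera images.
- full_tin: The closed tin: round steel tin with its lid on and a paper band, 58 mm diameter, 75 mm high, about 0.3 kg, standing. Origin at the centre of its underside, z up. Its flat closed top tells it from the empty tin.
- solvent_can: Small oblong aluminium can with a paper band, 62 (its x) x 36 (its y) x 75 mm high, plus a black screw cap 20 mm across and 12 mm high off-centre on top (at x = +16 mm); about 0.2 kg, standing, any yaw. Origin at the centre of its underside, z up. 
- tape_roll: Roll of pale paper tape lying flat: ring 64 mm outside, hole 38 mm, 40 mm high (tape 13 mm thick all round), about 0.07 kg. Origin at the centre of its underside, z up. 
- glue_bottle: Slim white plastic bottle with a narrow black tip, standing: body 34 mm diameter up to 62 mm, then tapering to a 12 mm tip; 90 mm high in all, about 0.08 kg. Origin at the centre of its underside, z up. 
- empty_tin: Look-alike to leave alone: open empty steel tin, same 58 mm diameter and 75 mm height as the closed one, but without lid (one looks down into it). Light, easily knocked over. Origin at the centre of its underside, z up. 
- bare_core: Look-alike to leave alone: bare cardboard core of a used-up tape roll, thin ring 47 mm outside, hole 38 mm, 40 mm high, standing on end. Very light. Origin at the centre of its underside, z up. 
- wide_cup: Fixed grey plastic wide round cup standing in the low plywood carrier (tray 134 x 456 mm, floor 8 mm above the bench, 18 mm side lips, 30 mm end boards). The four holders stand in a row in the carrier, centres 107 mm apart, in an order that changes. Inside diameter 78 mm, outside 86 mm, 28 mm high, inner floor 6 mm above its origin; holds the closed tin. Origin at the centre of its underside, z up. 
- oblong_bin: Fixed grey plastic rectangular bin standing in the low plywood carrier (tray 134 x 456 mm, floor 8 mm above the bench, 18 mm side lips, 30 mm end boards). The four holders stand in a row in the carrier, centres 107 mm apart, in an order that changes. Inside 86 (its x) x 60 (its y) mm, walls 4 mm, 28 mm high, inner floor 6 mm above its origin; its long side (x) lies across the carrier's row; holds the oblong can lengthwise. Origin at the centre of its underside, z up. 
- spindle: Fixed grey plastic round foot with an upright wooden pin standing in the low plywood carrier (tray 134 x 456 mm, floor 8 mm above the bench, 18 mm side lips, 30 mm end boards). The four holders stand in a row in the carrier, centres 107 mm apart, in an order that changes. Foot 80 mm diameter and 12 mm high; pin 18 mm diameter, its top 56 mm above the origin; the tape roll's hole goes over the pin until the roll lies on the foot. Origin at the centre of its underside, z up. 
- narrow_cup: Fixed grey plastic narrow round cup standing in the low plywood carrier (tray 134 x 456 mm, floor 8 mm above the bench, 18 mm side lips, 30 mm end boards). The four holders stand in a row in the carrier, centres 107 mm apart, in an order that changes. Inside diameter 54 mm, outside 62 mm, 28 mm high, inner floor 6 mm above its origin; holds the slim bottle. Origin at the centre of its underside, z up. 
Things that resemble listed ones, but are neither listed nor needed, are in the scene too. What is meant by the glue_bottle is not pink, and is the smaller of those in its own colour. What is shaped like the tape_roll but orange is not meant.

How it is judged:
At the end, for the whole second after the job is handed in: Tin, can, bottle seated in wide cup, bin, narrow cup (centres within 14, 22, 14 mm), tape roll on the spindle foot (14 mm); heights within about 5 mm of seated, upright within 7 degrees, at rest. Open tin and bare core upright within 30 mm of their starts (horizontal distance between full_tin and wide_cup below 0.014 m and z of full_tin in the frame of wide_cup between 0.001 and 0.012 m and angle between each of full_tin, solvent_can, tape_roll, glue_bottle's own z axis and vertical below 0.12 rad and linear speed of each of full_tin, solvent_can, tape_roll, glue_bottle below 0.02 m/s and angular speed of each of full_tin, solvent_can, tape_roll, glue_bottle below 0.2 rad/s and horizontal distance between solvent_can and oblong_bin below 0.022 m and z of solvent_can in the frame of oblong_bin between 0.001 and 0.012 m and horizontal distance between tape_roll and spindle below 0.014 m and z of tape_roll in the frame of spindle between 0.007 and 0.018 m and horizontal distance between glue_bottle and narrow_cup below 0.014 m and z of glue_bottle in the frame of narrow_cup between 0.001 and 0.012 m and distance of each of empty_tin, bare_core from where it was at the start of the episode below 0.03 m and angle between each of empty_tin, bare_core's own z axis and vertical below 0.15 rad); the robot touches nothing.
It fails at once if the empty tin is shifted more than 30 mm, lifted or knocked over (distance of empty_tin from where it was at the start of the episode above 0.03 m or angle between empty_tin's own z axis and vertical above 0.3 rad).
It fails at once if the bare core is shifted more than 30 mm, lifted or knocked over (distance of bare_core from where it was at the start of the episode above 0.03 m or angle between bare_core's own z axis and vertical above 0.3 rad).
It fails at once if the closed tin, oblong can, glue bottle or tape roll is tipped over (angle between any of full_tin, solvent_can, tape_roll, glue_bottle's own z axis and vertical above 0.9 rad).
It also fails if it takes over 104 s, if anything falls off the work surface, if the arm or the gripper's body presses on something with over 40 N, if the wrist force passes 120 N, or if a joint passes its speed limit or range.

## Working session

There is one attempt and no reset: what is moved stays moved. The work goes in short steps, Python scripts to look and compute and a tool call to move; the robot and the scene stay as the last step left them, time stands still between calls to the robot, and variables do not carry over. Pictures are saved under pics/ and viewed, at most 14 in all, crops included, and the job is handed in when it is done.

Besides the shell and the picture viewer there is one more tool, called after ">>>" as name([rows], argument=value, ...), one row to a line, values as JSON. jog_arm: Moves the arm, as the interface text tells. Shifts and turns lie within -1 to 1; 1 stands for 0.25 m of shift or 180 degrees of turn. Its arguments: {"type":"object","properties":{"increments":{"type":"array"},"force":{"type":"number"}},"required":["increments"]}

```bash
mkdir -p pics; ls; python3 - <<'E'
from workcell import env,cams,spotter
import cv2
for n in("top","side"):
    c=cams.read_camera(n); cv2.imwrite(f"pics/{n}0.png",c["pixels"][:,:,::-1])
    print(n,{k:v for k,v in c.items() if k!="pixels"})
    for t in "full_tin solvent_can tape_roll glue_bottle empty_tin bare_core wide_cup oblong_bin spindle narrow_cup".split():
        print(t,[(round(d["conf"],2),[round(float(x)) for x in d["uv"]]) for d in spotter.find_in(t,n)])
print(env.get_state())
E
```

```text
pics
top {'fx': 441.30836949734686, 'fy': 441.30836949734686, 'cx': 287.0223807892098, 'cy': 212.12584675467062, 'xyz': array([ 0.44250718, -0.00559331,  0.97105075]), 'attitude': array([ 0.01560865, -0.70225731,  0.71147324, -0.01992165])}
full_tin [(0.91, [102, 204])]
solvent_can [(0.92, [384, 230])]
tape_roll [(0.79, [182, 239]), (0.73, [181, 295])]
glue_bottle [(0.74, [272, 273]), (0.57, [238, 276]), (0.51, [254, 231])]
empty_tin [(0.55, [311, 233])]
bare_core [(0.89, [441, 194])]
wide_cup [(0.73, [353, 149])]
oblong_bin [(0.58, [303, 150])]
spindle [(0.89, [204, 156])]
narrow_cup [(0.57, [253, 153])]
side {'fx': 475.4339592786226, 'fy': 475.4339592786226, 'cx': 286.6526656204578, 'cy': 196.44119555659998, 'xyz': array([ 0.03092365, -0.67858091,  0.60496931]), 'attitude': array([-0.43802703,  0.84714826, -0.27154165,  0.12937263])}
full_tin [(0.92, [212, 124])]
solvent_can [(0.68, [333, 252])]
tape_roll [(0.93, [221, 162]), (0.88, [175, 180])]
glue_bottle [(0.91, [254, 181]), (0.91, [206, 193]), (0.87, [231, 198])]
empty_tin [(0.59, [284, 210])]
bare_core [(0.76, [413, 288])]
wide_cup [(0.73, [388, 210])]
oblong_bin [(0.64, [352, 184])]
spindle [(0.72, [287, 149])]
narrow_cup [(0.64, [315, 164])]
{'clock': 1.1, 'joint_pos': array([ 9.92382720e-01,  3.13192527e-01,  4.61251518e-02,  1.30357941e+00,
       -9.15981540e-06,  1.43118308e+00]), 'qvel': array([ 4.94939668e-04, -1.69518043e-03, -6.60277379e-05,  2.76455287e-04,
       -1.55850424e-03,  7.99067316e-04]), 'tau': array([ 1.61306496e-03, -4.80480015e+01,  2.98817021e+01,  1.48214694e-04,
       -1.86696852e-04, -5.60877083e-06]), 'tcp_pos': array([0.2443431 , 0.52056929, 0.23133774]), 'orientation': array([3.05580464e-05, 2.17644220e-01, 9.76028170e-01, 6.83928480e-05]), 'wrist_force': array([-0.34152307, -0.54020418,  0.03370986]), 'ft_torque': array([ 0.06220421, -0.01423834, -0.01359998]), 'grip_force': 0.0, 'finger_gap': 0.08552855277748442}
```

View pics/top0.png

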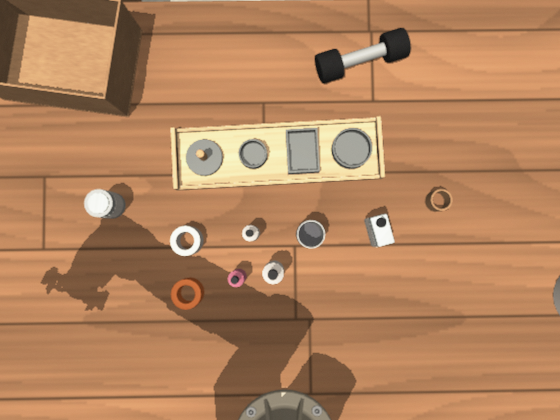

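View pics/side0.png

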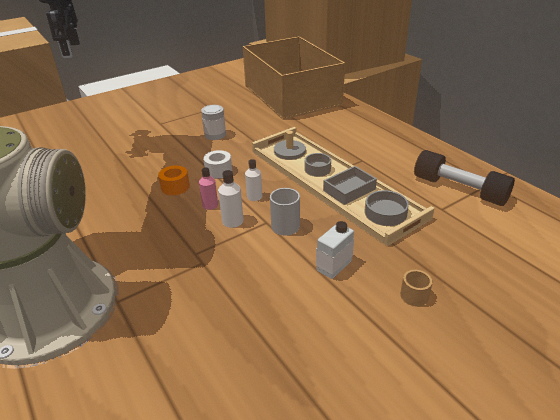

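```bash
cat > h.py <<'E'
import numpy as np,cv2
from scipy.spatial.transform import Rotation as R
from workcell import env,cams,spotter
def Rm(c):
    q=c["attitude"]; return R.from_quat([q[1],q[2],q[3],q[0]]).as_matrix()
def proj(c,P):
    p=(np.atleast_2d(P)-c["xyz"])@Rm(c)
    return np.c_[p[:,0]/p[:,2]*c["fx"]+c["cx"],p[:,1]/p[:,2]*c["fy"]+c["cy"]]
def ray(c,uv):
    return Rm(c)@[(uv[0]-c["cx"])/c["fx"],(uv[1]-c["cy"])/c["fy"],1]
def onz(c,uv,z):
    d=ray(c,uv); return (c["xyz"]+d*(z-c["xyz"][2])/d[2])[:2]
def tri(cs,uvs):
    A=np.zeros((3,3));b=np.zeros(3)
    for c,u in zip(cs,uvs):
        d=ray(c,u);d/=np.linalg.norm(d);M=np.eye(3)-np.outer(d,d);A+=M;b+=M@c["xyz"]
    return np.linalg.solve(A,b)
def circ(x,y,z,r,n=40):
    a=np.linspace(0,2*np.pi,n); return np.c_[x+r*np.cos(a),y+r*np.sin(a),0*a+z]
def rect(x,y,z,lx,ly,yaw):
    p=np.array([[1,1],[-1,1],[-1,-1],[1,-1],[1,1]])*[lx/2,ly/2]
    c,s=np.cos(yaw),np.sin(yaw); p=p@np.array([[c,s],[-s,c]]); return np.c_[p+[x,y],np.full(5,z)]
def draw(im,c,P,col,k,o):
    cv2.polylines(im,[np.int32(((proj(c,P)-o)*k+k/2)*8)],False,col,1,cv2.LINE_AA,3)
E
python3 - <<'E'
from h import *
T=cams.read_camera("top");S=cams.read_camera("side");cs=[T,S]
near={"full_tin":[(102,204),(212,124)],"solvent_can":[(380,230),(333,252)],"tape_roll":[(185,240),(218,163)],"glue_bottle":[(251,233),(254,181)],"empty_tin":[(311,233),(284,210)],"bare_core":[(441,200),(416,288)],"wide_cup":[(353,149),(388,210)],"oblong_bin":[(303,150),(352,184)],"spindle":[(204,156),(287,149)],"narrow_cup":[(253,153),(315,164)]}
pos={}
for t,ne in near.items():
    uv=[]
    for n,e in zip(("top","side"),ne):
        L=spotter.landmark_of(t,n); L=[d["uv"] for d in L if np.hypot(*(np.array(d["uv"])-e))<25]
        uv.append(L[0] if L else None)
    if None in [u if u is None else 1 for u in uv]: print(t,uv);continue
    p=tri(cs,uv);pos[t]=p
    e=[np.linalg.norm(proj(c,p)[0]-u) for c,u in zip(cs,uv)]
    print(t,p.round(4),np.round(e,1))
k=["spindle","narrow_cup","oblong_bin","wide_cup"]
A=np.array([pos[i][:2] for i in k if i in pos]); d=np.polyfit(A[:,1],A[:,0],1);print("row slope dx/dy",d, np.linalg.norm(np.diff(A,axis=0),axis=1))
for n in("top","side"):
    m=[r for r in spotter.cut_out("solvent_can",n)][0]["region"]
    q=cv2.minAreaRect(np.argwhere(m)[:,::-1].astype(np.float32));print(n,q)
m=spotter.cut_out("solvent_can","top")[0]["region"]
im=T["pixels"].copy()
cap=np.argwhere((im.sum(2)<120)&(cv2.dilate(m.astype(np.uint8),np.ones((9,9)))>0)&(np.add.outer((np.arange(420)-222)**2,(np.arange(560)-381)**2)<100));print("cap px",cap.mean(0)[::-1],onz(T,cap.mean(0)[::-1],.087))
E
```

```text
full_tin [ 0.5092  0.3772 -0.006 ] [1.2 1. ]
solvent_can [ 0.4546 -0.2078 -0.0039] [2.2 2.7]
tape_roll [ 0.4383  0.1994 -0.0018] [2.7 2.4]
glue_bottle [0.4464 0.0616 0.0101] [0.9 0.9]
empty_tin [ 0.4401 -0.0612  0.0028] [0.5 0.5]
bare_core [ 0.5193 -0.3315 -0.0066] [0.2 0.2]
wide_cup [[348.7, 148.1], None]
oblong_bin [ 0.6288 -0.0495  0.0033] [0.9 0.9]
spindle [0.6086 0.1677 0.0088] [3.3 2.9]
narrow_cup [6.241e-01 5.980e-02 3.000e-04] [0.2 0.2]
row slope dx/dy [-0.09311236  0.62604188] [0.10901755 0.10938719]
top ((379.41180419921875, 230.6470947265625), (30.55948829650879, 22.79834747314453), 75.96376037597656)
side ((334.0, 249.5), (37.47665786743164, 53.03300476074219), 45.0)
cap px [377. 224.] [ 0.46076744 -0.19140118]
```

```bash
cat > ov.py <<'E'
from h import *
P=dict(tin=(.509,.377),can=(.4546,-.2078),tape=(.4383,.1994),bot=(.4464,.0616),emp=(.4401,-.0612),core=(.5193,-.3315)); cyaw=1.9
ctr=np.array([.6268,.005]); yaw=-.0
def setrow(c,dx):  # dx = dx/dy slope; order +y->-y
    u=np.array([dx,1.])/np.hypot(dx,1); return {n:np.array(c)+u*o*.107 for n,o in zip(["spi","nar","bin","wid"],[1.5,.5,-.5,-1.5])}
def overlay(c,P,cyaw,H,dx,k,o,w,h,fn):
    im=cv2.resize(c["pixels"][o[1]:o[1]+h,o[0]:o[0]+w,::-1],None,fx=k,fy=k,interpolation=cv2.INTER_CUBIC); o=np.array(o)
    D=lambda Q,col:draw(im,c,Q,col,k,o)
    g=(0,255,0);r=(0,0,255)
    for n,rad,hh in(("tin",.029,.075),("tape",.032,.04),("tape",.019,.04),("bot",.017,.062),("bot",.006,.09),("emp",.029,.075),("core",.0235,.04)):
        D(circ(*P[n],hh,rad),g)
        D(circ(*P[n],0,rad),r)
    D(rect(*P["can"],.075,.062,.036,cyaw),g);D(rect(*P["can"],0,.062,.036,cyaw),r)
    D(circ(P["can"][0]+.016*np.cos(cyaw),P["can"][1]+.016*np.sin(cyaw),.087,.01),g)
    ry=-np.arctan(dx)
    D(circ(*H["spi"],.02,.04),g);D(circ(*H["spi"],.064,.009),g);D(circ(*H["nar"],.036,.031),g);D(circ(*H["wid"],.036,.043),g)
    D(rect(*H["bin"],.036,.094,.068,ry),g)
    cc=(H["spi"]+H["wid"])/2; D(rect(*cc,.018,.134,.456,ry),r)
    cv2.imwrite(fn,im)
E
python3 - <<'E'
from ov import *
T=cams.read_camera("top");S=cams.read_camera("side")
for n,uv,z in(("tin",(98,203),.075),("tape",(185.5,240),.04),("bot",(250,233),.07),("emp",(311,234),.075),("can",(381,230),.075),("core",(441,199.5),.04)): P[n]=onz(T,uv,z);print(n,P[n].round(4))
cv2.imwrite("/dev/null.png",S["pixels"]) if 0 else None
H0={n:onz(T,uv,z) for n,uv,z in(("spi",(204.5,157),.02),("nar",(253.5,153.5),.036),("bin",(303,151),.036),("wid",(352.5,148),.036))}
A=np.array(list(H0.values()));d=np.polyfit(A[:,1],A[:,0],1);c=A.mean(0);print(A,d,c)
H=setrow(c,d[0]);print(H)
overlay(T,P,1.2,H,d[0],2,(75,110),395,200,"pics/o1.png")
overlay(S,P,1.2,H,d[0],2.6,(150,90),300,220,"pics/o2.png")
E
```

```text
tin [0.511  0.3721]
tape [0.4334 0.2027]
bot [0.4462 0.0646]
emp [ 0.4425 -0.0594]
can [ 0.4487 -0.2018]
core [ 0.5119 -0.3383]
[[ 0.61232595  0.1657001 ]
 [ 0.61572687  0.05830065]
 [ 0.61983034 -0.04747256]
 [ 0.62502003 -0.15346708]] [-0.03966431  0.61845447] [0.6182258  0.00576528]
{'spi': array([0.61186468, 0.16613917]), 'nar': array([0.61610542, 0.05922324]), 'bin': array([ 0.62034617, -0.04769269]), 'wid': array([ 0.62458692, -0.15460862])}
```

View pics/o1.png

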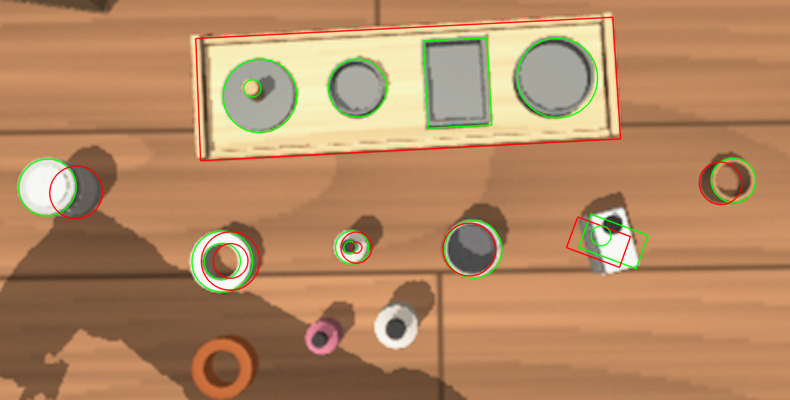

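View pics/o2.png

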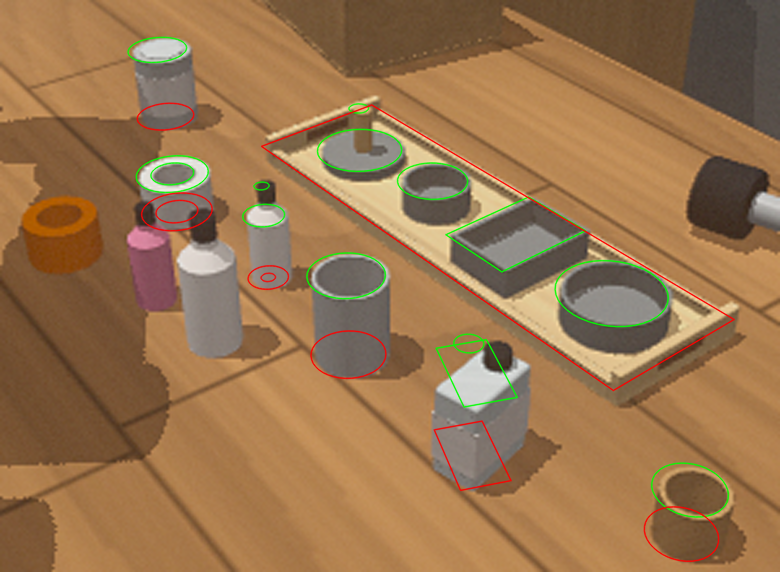

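The overlays fit the real things. The choices, in top view pixels:
- **Bottles:** small white (250,233) is the glue bottle. The big white (273,273) and pink (237,279) are not meant.
- **Rolls:** white (185,240) is the tape roll; orange (187,294) is not meant.
- **Tins:** the closed one is at (98,203), the open one at (311,234).
- **Ring:** the bare core is at (441,199).

I start with the tin.

>>> jog_arm([
  [[0, 0, 0, 0, 0, -0.0465, 0], [0, 0, 0, 0, 0, -0.0465, 0], [0, 0, 0, 0, 0, -0.0465, 0], [-0.134, -0.075, 0, 0, 0, 0, 0], [-0.134, -0.075, 0, 0, 0, 0, 0], [-0.134, -0.075, 0, 0, 0, 0, 0], [-0.134, -0.075, 0, 0, 0, 0, 0], [-0.134, -0.075, 0, 0, 0, 0, 0], [-0.134, -0.075, 0, 0, 0, 0, 0], [-0.134, -0.075, 0, 0, 0, 0, 0], [-0.134, -0.075, 0, 0, 0, 0, 0], [0, 0, 0, 0, 0, 0, 0], [0, 0, 0, 0, 0, 0, 0]],
], force=40)

```text
clock: 3.75
tcp_pos: [0.5128, 0.3697, 0.2308]
orientation: [-0.0, 0.001, 1.0, -0.0]
wrist_force: [-1.1, 1.3, -0.2]
finger_gap: 0.0856
grip_force: 0.0
```

```bash
python3 - <<'E'
from ov import *
S=cams.read_camera("side");T=cams.read_camera("top")
a=cv2.resize(S["pixels"][60:260,130:390,::-1],None,fx=1.5,fy=1.5); b=cv2.resize(T["pixels"][140:340,60:320,::-1],None,fx=1.5,fy=1.5)
P.update(can=(.4487,-.2018))
overlay(T,P,.2,setrow((.618,.006),-.04),-.04,6,(355,200),60,50,"pics/o3.png")
c=cv2.imread("pics/o3.png")
im=np.zeros((600,780,3),np.uint8); im[:300,:390]=a; im[:300,390:]=b; im[300:,:360]=c; cv2.imwrite("pics/o3.png",im)
E
```

```text
(no output)
```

View pics/o3.png

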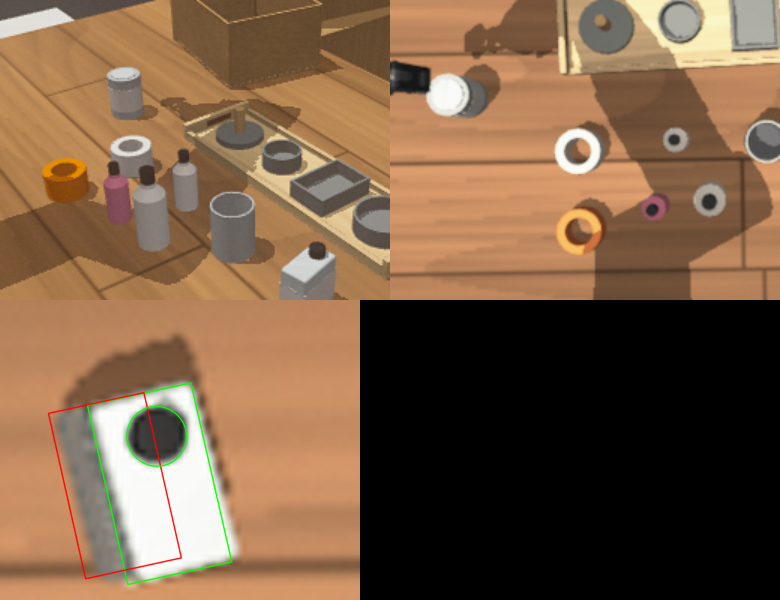

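The crop shows that the can outline at yaw 0.2 fits to about 1 px. The tin stands upright under the gripper, clear of everything else. Next I descend and grip it.

>>> jog_arm([
  [[0.007, 0.009, 0.098, 0, 0, 0, 0], [0, 0, 0.098, 0, 0, 0, 0], [0, 0, 0.098, 0, 0, 0, 0], [0, 0, 0.098, 0, 0, 0, 0], [0, 0, 0.098, 0, 0, 0, 0], [0, 0, 0.098, 0, 0, 0, 0], [0, 0, 0.098, 0, 0, 0, 0], [0, 0, 0.098, 0, 0, 0, 0], [0, 0, 0, 0, 0, 0, 0], [0, 0, 0, 0, 0, 0, 255], [0, 0, 0, 0, 0, 0, 255], [0, 0, 0, 0, 0, 0, 255], [0, 0, 0, 0, 0, 0, 255], [0, 0, 0, 0, 0, 0, 255], [0, 0, 0, 0, 0, 0, 255], [0, 0, 0, 0, 0, 0, 255], [0, 0, 0, 0, 0, 0, 255], [0, 0, 0, 0, 0, 0, 255]],
])

```text
clock: 5.65
tcp_pos: [0.5115, 0.3736, 0.0375]
orientation: [0.001, 0.0, 1.0, 0.001]
wrist_force: [-2.0, 1.2, 6.3]
finger_gap: 0.0563
grip_force: 43.6
```

>>> jog_arm([
  [[0, 0, -0.08, 0, 0, 0, 255], [0, 0, -0.08, 0, 0, 0, 255], [0, 0, -0.08, 0, 0, 0, 255], [0, 0, -0.08, 0, 0, 0, 255], [0, 0, -0.08, 0, 0, 0, 255], [0, 0, -0.08, 0, 0, 0, 255], [0, 0, -0.08, 0, 0, 0, 255], [0, -0.04, -0.04, 0, 0, 0, 255], [0, -0.08, 0, 0, 0, 0, 255], [0, -0.1, 0, 0, 0, 0, 255], [0, -0.12, 0, 0, 0, 0, 255], [0, -0.12, 0, 0, 0, 0, 255], [-0.05, -0.12, 0, 0, 0, 0, 255], [-0.05, -0.12, 0, 0, 0, 0, 255], [-0.05, -0.12, 0, 0, 0, 0, 255], [-0.05, -0.12, 0, 0, 0, 0, 255], [-0.05, -0.12, 0, 0, 0, 0, 255], [-0.05, -0.12, 0, 0, 0, 0, 255], [-0.05, -0.12, 0, 0, 0, 0, 255], [-0.05, -0.12, 0, 0, 0, 0, 255]],
])

```text
clock: 7.65
tcp_pos: [0.6099, 0.0157, 0.1847]
orientation: [-0.001, 0.001, 1.0, 0.0]
wrist_force: [0.1, -0.1, -3.5]
finger_gap: 0.0558
grip_force: 43.5
```

>>> jog_arm([
  [[-0.008, -0.1, 0, 0, 0, 0, 255], [-0.01, -0.1, 0, 0, 0, 0, 255], [-0.01, -0.1, 0, 0, 0, 0, 255], [-0.01, -0.1, 0, 0, 0, 0, 255], [-0.01, -0.1, 0, 0, 0, 0, 255], [-0.01, -0.1, 0, 0, 0, 0, 255], [0, -0.06, 0, 0, 0, 0, 255], [0, -0.03, 0, 0, 0, 0, 255], [0, 0, 0, 0, 0, 0, 255], [0, 0, 0.1, 0, 0, 0, 255], [0, 0, 0.1, 0, 0, 0, 255], [0, 0, 0.1, 0, 0, 0, 255], [0, 0, 0, 0, 0, 0, 255], [0, 0, 0, 0, 0, 0, 255]],
])

```text
clock: 9.05
tcp_pos: [0.6243, -0.1537, 0.1104]
orientation: [-0.001, -0.0, 1.0, 0.0]
wrist_force: [0.0, -1.6, -1.6]
finger_gap: 0.0559
grip_force: 43.6
```

```bash
cat > look.py <<'E'
from h import *
import sys
fn=sys.argv[1]; r=[int(a) for a in sys.argv[2:]]
S=cams.read_camera("side")
u,v,w=r; cv2.imwrite(fn,cv2.resize(S["pixels"][v:v+int(w*.75),u:u+w,::-1],(480,360),interpolation=cv2.INTER_CUBIC))
E
python3 look.py pics/l1.png 260 100 200; python3 -c "
from workcell import env;s=env.get_state();print(s['tcp_pos'],s['wrist_force'])"
```

```text
[ 0.62528668 -0.15425699  0.1115386 ] [ 0.30102281 -0.56287134 -1.62327627]
```

View pics/l1.png

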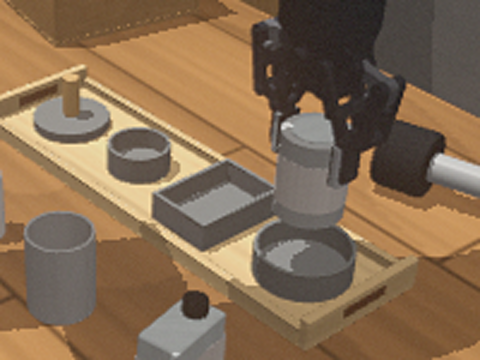

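The tin hangs over the wide cup: its bottom is at about (308,215) in the crop and the cup is at (303,255). Next I lower it and release.

>>> jog_arm([
  [[0, 0, 0.06, 0, 0, 0, 255], [0, 0, 0.06, 0, 0, 0, 255], [0, 0, 0.06, 0, 0, 0, 255], [0, 0, 0.055, 0, 0, 0, 255], [0, 0, 0, 0, 0, 0, 255], [0, 0, 0, 0, 0, 0, 255], [0, 0, 0.003, 0, 0, 0, 0], [0, 0, 0, 0, 0, 0, 0], [0, 0, 0, 0, 0, 0, 0], [0, 0, 0, 0, 0, 0, 0], [0, 0, 0, 0, 0, 0, 0], [0, 0, 0, 0, 0, 0, 0], [0, 0, -0.1, 0, 0, 0, 0], [0, 0, -0.1, 0, 0, 0, 0], [0, 0, -0.1, 0, 0, 0, 0], [0, 0, -0.1, 0, 0, 0, 0], [0, 0, -0.1, 0, 0, 0, 0], [0, 0, -0.1, 0, 0, 0, 0], [0, 0, 0, 0, 0, 0, 0]],
])

```text
clock: 11.0
tcp_pos: [0.6267, -0.1556, 0.2051]
orientation: [0.003, 0.0, 1.0, -0.001]
wrist_force: [0.7, -0.5, -0.1]
finger_gap: 0.0855
grip_force: 0.0
```

>>> jog_arm([
  [[0.09, -0.024, 0, 0, 0, 0, 0], [0.09, -0.024, 0, 0, 0, 0, 0], [0.09, -0.024, 0, 0, 0, 0, 0], [0.09, -0.024, 0, 0, 0, 0, 0], [0.09, -0.024, 0, 0, 0, 0, 0], [0.09, -0.024, 0, 0, 0, 0, 0], [0.09, -0.024, 0, 0, 0, 0, 0], [0.082, -0.024, 0, 0, 0, 0, 0], [0, 0, 0, 0, 0, -0.032, 0], [0, 0, 0, 0, 0, -0.032, 0], [0, 0, 0.1, 0, 0, 0, 0], [0, 0, 0.1, 0, 0, 0, 0], [0, 0, 0.1, 0, 0, 0, 0], [0, 0, 0, 0, 0, 0, 0], [0, 0, 0, 0, 0, 0, 0]],
])

```text
clock: 12.5
tcp_pos: [0.4461, -0.2024, 0.1254]
orientation: [-0.001, -0.1, 0.995, 0.001]
wrist_force: [0.4, -1.1, 0.8]
finger_gap: 0.0853
grip_force: 0.0
```

```bash
python3 look.py pics/l2.png 260 130 200; python3 -c "
from workcell import env;s=env.get_state();print(s['tcp_pos'],s['orientation'])"
```

```text
[ 0.44687477 -0.20290931  0.1263135 ] [ 1.29196248e-04 -1.00116941e-01  9.94975668e-01 -4.59639118e-05]
```

View pics/l2.png

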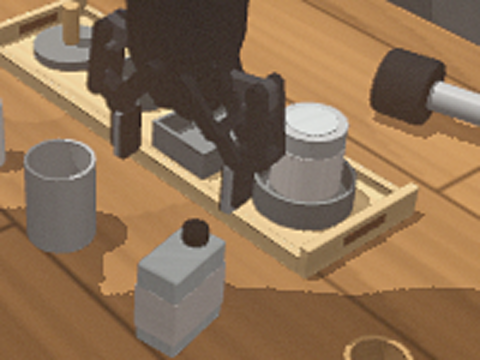

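The tin is seated upright in the wide cup at (305,150). The fingers straddle the can. Next I descend and grip.

>>> jog_arm([
  [[-0.006, 0, 0.09, 0, 0, 0, 0], [0, 0, 0.09, 0, 0, 0, 0], [0, 0, 0.09, 0, 0, 0, 0], [0, 0, 0.09, 0, 0, 0, 0], [0, 0, 0, 0, 0, 0, 0], [0, 0, 0, 0, 0, 0, 255], [0, 0, 0, 0, 0, 0, 255], [0, 0, 0, 0, 0, 0, 255], [0, 0, 0, 0, 0, 0, 255], [0, 0, 0, 0, 0, 0, 255], [0, 0, 0, 0, 0, 0, 255], [0, 0, 0, 0, 0, 0, 255], [0, 0, 0, 0, 0, 0, 255], [0, 0, 0, 0, 0, 0, 255], [0, 0, 0, 0, 0, 0, 255]],
], force=35)

```text
clock: 14.05
tcp_pos: [0.4493, -0.2033, 0.0373]
orientation: [0.001, -0.1, 0.995, -0.001]
wrist_force: [-0.9, -0.8, 6.4]
finger_gap: 0.0356
grip_force: 37.8
```

>>> jog_arm([
  [[0, 0, -0.09, 0, 0, 0, 255], [0, 0, -0.09, 0, 0, 0, 255], [0, 0, -0.09, 0, 0, 0, 255], [0, 0, -0.09, 0, 0, 0, 255], [0, 0, -0.09, 0, 0, 0, 255], [0, 0, -0.09, 0, 0, 0, 255], [0, 0, 0, 0, 0, 0.0255, 255], [0, 0, 0, 0, 0, 0.0255, 255], [-0.079, 0.066, 0, 0, 0, 0, 255], [-0.079, 0.066, 0, 0, 0, 0, 255], [-0.079, 0.066, 0, 0, 0, 0, 255], [-0.079, 0.066, 0, 0, 0, 0, 255], [-0.079, 0.066, 0, 0, 0, 0, 255], [-0.079, 0.066, 0, 0, 0, 0, 255], [-0.079, 0.066, 0, 0, 0, 0, 255], [-0.079, 0.066, 0, 0, 0, 0, 255], [-0.079, 0.066, 0, 0, 0, 0, 255], [0, 0, 0.1, 0, 0, 0, 255], [0, 0, 0.1, 0, 0, 0, 255], [0, 0, 0, 0, 0, 0, 255]],
])

```text
clock: 16.05
tcp_pos: [0.6167, -0.046, 0.1167]
orientation: [-0.004, -0.02, 1.0, 0.001]
wrist_force: [-1.3, 0.6, -2.0]
finger_gap: 0.0354
grip_force: 36.8
```

```bash
python3 look.py pics/l3.png 240 80 200; python3 -c "
from workcell import env;s=env.get_state();print(s['tcp_pos'],s['orientation'])"
```

```text
[ 0.61778115 -0.04641221  0.11882725] [-2.55153286e-03 -2.02423242e-02  9.99791639e-01  6.44799967e-04]
```

View pics/l3.png

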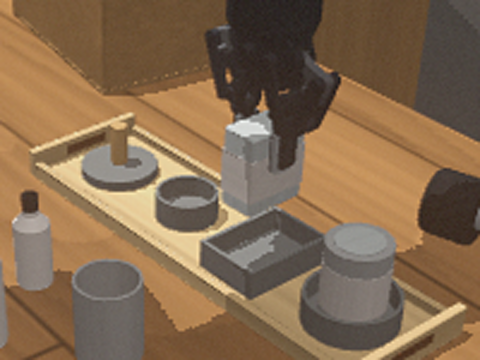

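>>> jog_arm([
  [[-0.004, -0.002, 0.07, 0, 0, 0, 255], [0, 0, 0.07, 0, 0, 0, 255], [0, 0, 0.07, 0, 0, 0, 255], [0, 0, 0.07, 0, 0, 0, 255], [0, 0, 0, 0, 0, 0, 255], [0, 0, 0, 0, 0, 0, 255], [0, 0, 0.005, 0, 0, 0, 0], [0, 0, 0, 0, 0, 0, 0], [0, 0, 0, 0, 0, 0, 0], [0, 0, 0, 0, 0, 0, 0], [0, 0, 0, 0, 0, 0, 0], [0, 0, 0, 0, 0, 0, 0], [0, 0, -0.1, 0, 0, 0, 0], [0, 0, -0.1, 0, 0, 0, 0], [0, 0, -0.1, 0, 0, 0, 0], [0, 0, -0.1, 0, 0, 0, 0], [0, 0, -0.1, 0, 0, 0, 0], [0, 0, -0.1, 0, 0, 0, 0], [0, 0, 0, 0, 0, 0, 0]],
])

```text
clock: 18.0
tcp_pos: [0.6229, -0.0478, 0.2037]
orientation: [0.003, -0.02, 1.0, -0.001]
wrist_force: [0.6, -0.3, 0.2]
finger_gap: 0.0855
grip_force: 0.0
```

>>> jog_arm([
  [[0, 0, 0, 0, 0, 0.0127, 60], [0.0875, 0.056, 0, 0, 0, 0, 60], [0.0875, 0.056, 0, 0, 0, 0, 60], [0.0875, 0.056, 0, 0, 0, 0, 60], [0.0875, 0.056, 0, 0, 0, 0, 60], [0.0875, 0.056, 0, 0, 0, 0, 60], [0.0875, 0.056, 0, 0, 0, 0, 60], [0.0875, 0.056, 0, 0, 0, 0, 60], [0.0875, 0.056, 0, 0, 0, 0, 60], [0, 0, 0.1, 0, 0, 0, 60], [0, 0, 0.1, 0, 0, 0, 60], [0, 0, 0.1, 0, 0, 0, 60], [0, 0, 0, 0, 0, 0, 60], [0, 0, 0, 0, 0, 0, 60]],
], force=25)

```text
clock: 19.4
tcp_pos: [0.4451, 0.0645, 0.1242]
orientation: [-0.001, -0.0, 1.0, 0.0]
wrist_force: [-0.1, -0.1, -0.5]
finger_gap: 0.0656
grip_force: 0.0
```

```bash
python3 look.py pics/l4.png 190 100 200; python3 -c "
from workcell import env;s=env.get_state();print(s['tcp_pos'],s['orientation'],s['finger_gap'])"
```

```text
[0.44597966 0.06449016 0.12505312] [ 1.03501674e-04 -1.66002840e-04  9.99999980e-01  4.39022667e-05] 0.06514778797077993
```

View pics/l4.png

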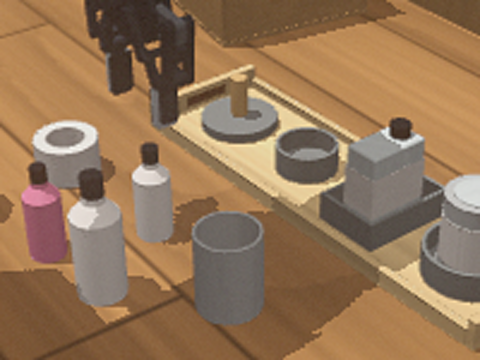

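The can is seated upright in the bin. The fingers are above the small white bottle at (150,195), clear of the tin and the other bottles.

>>> jog_arm([
  [[0, 0, 0.076, 0, 0, 0, 60], [0, 0, 0.076, 0, 0, 0, 60], [0, 0, 0.076, 0, 0, 0, 60], [0, 0, 0.076, 0, 0, 0, 60], [0, 0, 0.076, 0, 0, 0, 60], [0, 0, 0, 0, 0, 0, 60], [0, 0, 0, 0, 0, 0, 255], [0, 0, 0, 0, 0, 0, 255], [0, 0, 0, 0, 0, 0, 255], [0, 0, 0, 0, 0, 0, 255], [0, 0, 0, 0, 0, 0, 255], [0, 0, 0, 0, 0, 0, 255], [0, 0, 0, 0, 0, 0, 255], [0, 0, 0, 0, 0, 0, 255], [0, 0, 0, 0, 0, 0, 255]],
])

```text
clock: 20.95
tcp_pos: [0.4472, 0.0644, 0.0311]
orientation: [0.002, -0.0, 1.0, -0.0]
wrist_force: [-1.6, -1.4, 5.9]
finger_gap: 0.0331
grip_force: 24.8
```

>>> jog_arm([
  [[0, 0, -0.1, 0, 0, 0, 255], [0, 0, -0.1, 0, 0, 0, 255], [0, 0, -0.1, 0, 0, 0, 255], [0, 0, -0.1, 0, 0, 0, 255], [0, 0, -0.1, 0, 0, 0, 255], [0, 0, -0.1, 0, 0, 0, 255], [-0.085, -0.0026, 0, 0, 0, 0, 255], [-0.085, -0.0026, 0, 0, 0, 0, 255], [-0.085, -0.0026, 0, 0, 0, 0, 255], [-0.085, -0.0026, 0, 0, 0, 0, 255], [-0.085, -0.0026, 0, 0, 0, 0, 255], [-0.085, -0.0026, 0, 0, 0, 0, 255], [-0.085, -0.0026, 0, 0, 0, 0, 255], [-0.085, -0.0026, 0, 0, 0, 0, 255], [0, 0, 0, 0, 0, 0, 255], [0, 0, 0.1, 0, 0, 0, 255], [0, 0, 0.1, 0, 0, 0, 255], [0, 0, 0.1, 0, 0, 0, 255], [0, 0, 0, 0, 0, 0, 255], [0, 0, 0, 0, 0, 0, 255]],
])

```text
clock: 22.95
tcp_pos: [0.6148, 0.0595, 0.1049]
orientation: [-0.001, -0.0, 1.0, 0.0]
wrist_force: [-0.3, -0.2, -0.1]
finger_gap: 0.0331
grip_force: 25.4
```

```bash
python3 look.py pics/l5.png 240 80 160; python3 -c "
from workcell import env;s=env.get_state();print(s['tcp_pos'],s['orientation'],s['finger_gap'])"
```

```text
[0.61589704 0.05945633 0.10593252] [ 5.70064456e-04 -2.43824158e-04  9.99999807e-01  4.79539896e-05] 0.03300225520514205
```

View pics/l5.png

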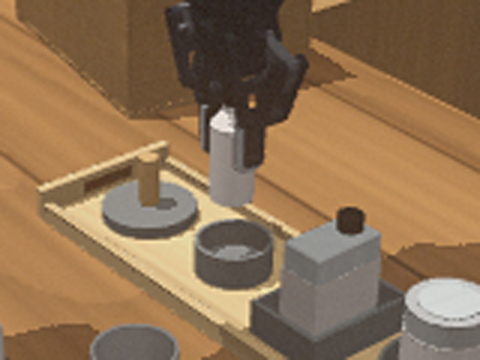

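The bottle hangs upright at (232,190), right above the narrow cup at (233,250).

>>> jog_arm([
  [[0, 0, 0.06, 0, 0, 0, 255], [0, 0, 0.06, 0, 0, 0, 255], [0, 0, 0.06, 0, 0, 0, 255], [0, 0, 0.06, 0, 0, 0, 255], [0, 0, 0.005, 0, 0, 0, 255], [0, 0, 0, 0, 0, 0, 255], [0, 0, 0, 0, 0, 0, 60], [0, 0, 0, 0, 0, 0, 60], [0, 0, 0, 0, 0, 0, 60], [0, 0, 0, 0, 0, 0, 60], [0, 0, 0, 0, 0, 0, 60], [0, 0, -0.1, 0, 0, 0, 60], [0, 0, -0.1, 0, 0, 0, 60], [0, 0, -0.1, 0, 0, 0, 60], [0, 0, -0.1, 0, 0, 0, 0], [0, 0, -0.1, 0, 0, 0, 0], [0, 0, -0.1, 0, 0, 0, 0], [0, 0, 0, 0, 0, 0, 0]],
])

```text
clock: 24.8
tcp_pos: [0.6179, 0.0593, 0.1974]
orientation: [0.003, -0.0, 1.0, -0.0]
wrist_force: [0.8, -0.7, 0.6]
finger_gap: 0.0855
grip_force: 0.0
```

>>> jog_arm([
  [[0.0812, 0.0636, 0, 0, 0, 0, 0], [0.0812, 0.0636, 0, 0, 0, 0, 0], [0.0812, 0.0636, 0, 0, 0, 0, 0], [0.0812, 0.0636, 0, 0, 0, 0, 0], [0.0812, 0.0636, 0, 0, 0, 0, 0], [0.0812, 0.0636, 0, 0, 0, 0, 0], [0.0812, 0.0636, 0, 0, 0, 0, 0], [0.0812, 0.0636, 0, 0, 0, 0, 0], [0.0812, 0.0636, 0, 0, 0, 0, 0], [0, 0, 0.1, 0, 0, 0, 0], [0, 0, 0.1, 0, 0, 0, 0], [0, 0, 0.1, 0, 0, 0, 0], [0, 0, 0.1, 0, 0, 0, 0], [0, 0, 0, 0, 0, 0, 0], [0, 0, 0, 0, 0, 0, 0]],
])

```text
clock: 26.3
tcp_pos: [0.4323, 0.2022, 0.0929]
orientation: [-0.001, -0.0, 1.0, -0.0]
wrist_force: [-0.2, -1.2, 1.0]
finger_gap: 0.0854
grip_force: 0.0
```

```bash
python3 look.py pics/l6.png 150 90 200; python3 -c "
from workcell import env;s=env.get_state();print(s['tcp_pos'],s['orientation'],s['finger_gap'])"
```

```text
[0.43323696 0.20245313 0.09382352] [ 1.27595742e-04 -1.89113937e-04  9.99999972e-01  6.42753991e-05] 0.08511378987904372
```

View pics/l6.png

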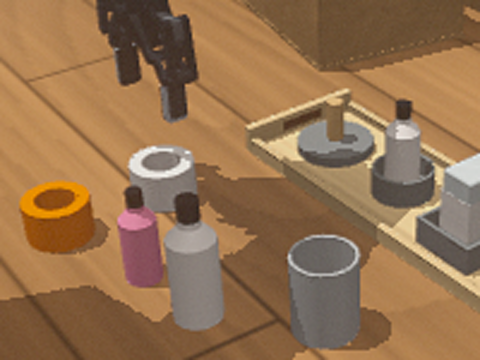

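The bottle is seated upright in the narrow cup. The fingers straddle the white roll at (163,175).

>>> jog_arm([
  [[0, 0, 0.065, 0, 0, 0, 0], [0, 0, 0.065, 0, 0, 0, 0], [0, 0, 0.065, 0, 0, 0, 0], [0, 0, 0.065, 0, 0, 0, 0], [0, 0, 0.065, 0, 0, 0, 0], [0, 0, 0, 0, 0, 0, 0], [0, 0, 0, 0, 0, 0, 255], [0, 0, 0, 0, 0, 0, 255], [0, 0, 0, 0, 0, 0, 255], [0, 0, 0, 0, 0, 0, 255], [0, 0, 0, 0, 0, 0, 255], [0, 0, 0, 0, 0, 0, 255], [0, 0, 0, 0, 0, 0, 255], [0, 0, 0, 0, 0, 0, 255]],
])

```text
clock: 27.75
tcp_pos: [0.4342, 0.2028, 0.0138]
orientation: [0.001, -0.0, 1.0, 0.0]
wrist_force: [-0.8, 0.8, 7.1]
finger_gap: 0.0638
grip_force: 27.1
```

>>> jog_arm([
  [[0, 0, -0.08, 0, 0, 0, 255], [0, 0, -0.08, 0, 0, 0, 255], [0, 0, -0.08, 0, 0, 0, 255], [0, 0, -0.08, 0, 0, 0, 255], [0, 0, -0.08, 0, 0, 0, 255], [0, 0, -0.08, 0, 0, 0, 255], [0, 0, -0.08, 0, 0, 0, 255], [-0.0893, -0.0185, 0, 0, 0, 0, 255], [-0.0893, -0.0185, 0, 0, 0, 0, 255], [-0.0893, -0.0185, 0, 0, 0, 0, 255], [-0.0893, -0.0185, 0, 0, 0, 0, 255], [-0.0893, -0.0185, 0, 0, 0, 0, 255], [-0.0893, -0.0185, 0, 0, 0, 0, 255], [-0.0893, -0.0185, 0, 0, 0, 0, 255], [-0.0893, -0.0185, 0, 0, 0, 0, 255], [0, 0, 0, 0, 0, 0, 255], [0, 0, 0.1, 0, 0, 0, 255], [0, 0, 0.1, 0, 0, 0, 255], [0, 0, 0, 0, 0, 0, 255], [0, 0, 0, 0, 0, 0, 255]],
])

```text
clock: 29.75
tcp_pos: [0.6109, 0.1656, 0.1025]
orientation: [-0.0, -0.0, 1.0, 0.0]
wrist_force: [0.1, -0.4, 0.4]
finger_gap: 0.0644
grip_force: 28.3
```

```bash
python3 look.py pics/l7.png 220 60 140; python3 -c "
from workcell import env;s=env.get_state();print(s['tcp_pos'],s['orientation'],s['finger_gap'])"
```

```text
[0.61180767 0.16573071 0.10342048] [ 5.65683848e-04 -3.30301392e-04  9.99999775e-01  1.47624176e-04] 0.0638638142416599
```

View pics/l7.png

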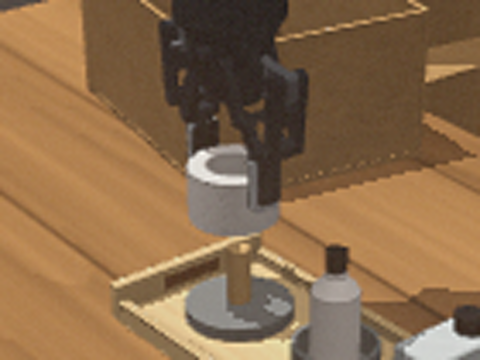

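The roll at (233,190) hangs centred over the pin at (239,250).

>>> jog_arm([
  [[0, 0, 0.06, 0, 0, 0, 255], [0, 0, 0.06, 0, 0, 0, 255], [0, 0, 0.06, 0, 0, 0, 255], [0, 0, 0.05, 0, 0, 0, 255], [0, 0, 0.05, 0, 0, 0, 255], [0, 0, 0, 0, 0, 0, 255], [0, 0, 0, 0, 0, 0, 255], [0, 0, 0, 0, 0, 0, 32], [0, 0, 0, 0, 0, 0, 32], [0, 0, 0, 0, 0, 0, 32], [0, 0, 0, 0, 0, 0, 32], [0, 0, 0, 0, 0, 0, 32], [0, 0, -0.06, 0, 0, 0, 32], [0, 0, -0.08, 0, 0, 0, 32], [0, 0, -0.1, 0, 0, 0, 32], [0, 0, -0.1, 0, 0, 0, 32], [0, 0, -0.1, 0, 0, 0, 32], [0, 0, -0.1, 0, 0, 0, 32], [0, 0, -0.1, 0, 0, 0, 32], [0, 0, 0, 0, 0, 0, 32]],
])

```text
clock: 31.8
tcp_pos: [0.6137, 0.1658, 0.1963]
orientation: [0.004, -0.0, 1.0, 0.001]
wrist_force: [-0.2, 0.0, 0.1]
finger_gap: 0.0748
grip_force: 0.0
```

```bash
python3 look.py pics/l8.png 200 100 240; python3 -c "
from workcell import env;s=env.get_state();print(s['clock'],s['tcp_pos'],s['finger_gap'])"
```

```text
31.85 [0.61291631 0.16568078 0.19415492] 0.07459628069732585
```

View pics/l8.png

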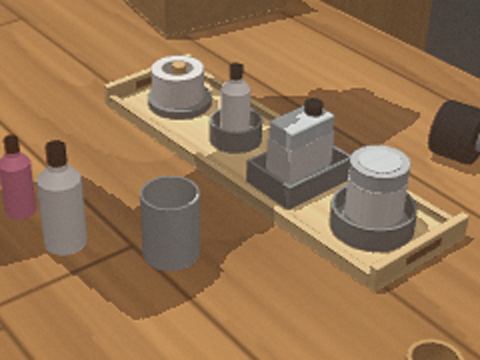

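All four supplies are seated upright in their holders. The open tin at (170,222) and the bare core at (435,350) were not moved.

```bash
python3 -c "
from workcell import ticket;print(ticket.hand_in())"
```

```text
the job is handed in; nothing more can be done
None
```

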